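Put the mould set back in its nests

ROBOT

A 7-joint arm with a two-finger parallel gripper is mounted at the origin on a cart in front of the work surface, level with it; the furniture and walls round the work are solid. World frame = base frame: x ahead of the robot, y to its left, z up, the work surface at z = 0. Lengths are in m, angles in rad, forces in N, time in s.
With the tool pointing down it reaches from about 0.35 to 0.9 m from the base axis. Payload 8.1 kg.
Tool frame: the origin (TCP) lies between the finger pads; the fingertips stand 19 mm ahead of it and the grasp point (between the pads) is the TCP; y points along the fingers, z is the direction in which the jaws open and shut, and the axes are right-handed (so a half turn about y gives the same grasp; the last joint's range is limited). The gripper opens to 85 mm and grips with 20 to 120 N. Pads are 22 mm wide; open, the fingers measure 114 mm over their backs; the gripper's body (76 mm by 85 mm) begins 54 mm behind the grasp point. The pads swing forward as they close: fully open they stand 13 mm farther back than shut.
Start: joints at [1.131, 0.434, 0.025, 1.573, -0.012, 1.134, -0.075], TCP at [0.207, -0.59, 0.25] pointing down, gripper open.
Joint ranges: [-2.62, 2.62], [-0.44, 2.09], [-1.27, 1.32], [0.08, 2.57], [-1.32, 4.46], [0.12, 2], [-2.74, 2.74]. Speed limits (rad/s): [2.22, 2.22, 3.01, 3.01, 3.14, 3.14, 3.14].

INTERFACE

Orientations are given as a unit quaternion [x, y, z, w].
In Python, from rig import robot gives the robot as it stands. The module is installed in compiled form; this text tells all that it offers.
- The arm moves only by the tool drive_tool, never from a script. Its argument "steps" is a list of rows, each a list of 2 entries, a list of its own where there are three numbers: the shift along the tool's x, y, z in cm, then the turn about the tool's y in rad. A call has 1 to 5 rows; each row shifts and turns the commanded pose from where the row before left it, along the tool's axes as they then stand; what a row does not reach is not made up. A row lasts 1/12 s, in which the tool goes at most 41.7 mm and 7.16 degrees, less where a joint would pass 70% of its speed; a pose out of reach is approached as far as the arm can. A call with a gripper value outside its range is refused whole. "grip" is the finger opening in cm, from 0 to 8.54, set as the call begins (left out, the last holds). The fingers move at their own pace and stop on an object; "force" is the grip in N (left out, the last holds). Time passes only in rows, so rows that do not move let the fingers close. It gives the time, the measured TCP pose, the force and the opening at its end, in the units of the state.
- robot.get_obs(): the state, without advancing time (a new reading comes with each control period).
- robot.snapshot(name): name is "side" or "top"; returns (picture, depth): 384x512x3 uint8, red, green, blue; 384x512 float32, m along the optical axis (not along the pixel's ray), 0 where there is no reading.
- robot.get_calibration(name): a dict with "fov_y" (degrees; the focal length in pixels is half the picture's height over the tangent of half this angle, whatever the lens; pixels are square), "cx", "cy" (the principal point, pixels), "extrinsics" (4x4, takes a point from camera to world coordinates). Camera axes: x right, y down, z forward; pixel columns grow to the right and rows downward; lengths in m; the calibration is good to about 2 mm. A picture is of the moment at which its call begins. get_calibration takes no time and is no camera call.
- robot.finish_job(): hands the job in, once; it reports no verdict.
The state is a dict: "time": time; "qpos": joint angles; "dq": joint speeds; "effort": joint torques, N m; "tool_pos": TCP position; "tcp_rot": TCP orientation; "ft_force": force on the tool from outside, world axes, zero at the start; "moment": the same for the moment, N m; "gripper_width": finger opening in m.
Only numpy, scipy, OpenCV 4.12 (cv2) and the standard library are available. Lean on these libraries where they do the work, as an engineer would, in place of code of your own. Each camera call takes 0.05 s, during which the arm holds its last target. There are 200 camera calls.

TASK

Put the mould set away: the long block, the pinned plate, the short block and the round knob each belong flat and right way up in the plywood nest whose recess matches its outline, long side along long side. The short block was left in the long block's nest by mistake, so that has to come out first. Let go of everything and leave the caliper and the screwdriver where they lie.

Things in the scene. Friction and masses are not known exactly. Their poses are not given: they have to be found in the camera images.
- mould_block: Long block: loose off-white mould half, a box 45 (x) x 100 (y) x 30 (z) mm with a cavity in its top, 0.5 to 0.9 kg. Starts lying flat on the bench. Origin: centre of its underside; z up. Grip across its 45 mm width (x).
- mould_lid: Pinned plate: loose off-white mould plate 50 (x) x 75 (y) x 12 (z) mm with four upright guide pins, 6 mm thick, at x = +-17, y = +-28 mm, reaching 34 mm above its underside; about 0.2 kg. Starts on the bench, pins up, and stays pins up. Origin: centre of its underside; z up. Grip the plate's edges across its 50 mm width (x), midway between the pins.
- mould_small: Short block: loose off-white box 36 (x) x 50 (y) x 34 (z) mm with a bored hole in its top, about 0.28 kg. Starts inside the recess of nest_long. Origin: centre of its underside; z up. Grip across its 36 mm width (x).
- knob: Round knob: loose moulded round handle knob with a marbled dark surface, 44 mm across, 24 mm high with a small stub on top, about 0.05 kg. Starts stub up on the 3 mm thick grey mat at the left. Origin: centre of its underside; z up. Grip its rim across any diameter; it is widest near half height.
- nest_long: Fixed plywood board 140 x 84 mm lying on the bench, with a long narrow rectangular recess 116 x 60 mm lined in black. Recess floor 8 mm above the bench, rim top 13 mm above it (recess 5 mm deep). The rim has 46 mm wide gaps for fingers at the middle of both long sides. Origin: centre of the recess on the board's underside (bench height); y along the long side, x along the short side, z up. Either end of y may point either way.
- nest_wide: Fixed plywood board 115 x 90 mm lying on the bench, with a middle-sized rectangular recess 91 x 66 mm lined in black. Recess floor 8 mm above the bench, rim top 13 mm above it (recess 5 mm deep). The rim has 46 mm wide gaps for fingers at the middle of both long sides. Origin: centre of the recess on the board's underside (bench height); y along the long side, x along the short side, z up. Either end of y may point either way.
- nest_short: Fixed plywood board 90 x 76 mm lying on the bench, with a small rectangular recess 66 x 52 mm lined in black. Recess floor 8 mm above the bench, rim top 13 mm above it (recess 5 mm deep). The rim has 46 mm wide gaps for fingers at the middle of both long sides. Origin: centre of the recess on the board's underside (bench height); y along the long side, x along the short side, z up. Either end of y may point either way.
- nest_round: Fixed square plywood board 84 x 84 mm lying on the bench, with a round recess 59 mm across lined in black. Recess floor 8 mm above the bench, rim top 13 mm above it. Origin: centre of the recess at bench height; z up.
- caliper: Digital caliper 77 x 230 x 14 mm lying flat to the right of the work: a bystander, to be left alone. Origin: centre of its underside; y along the beam.
- screwdriver: Screwdriver 29 x 191 x 29 mm lying beyond the work: a bystander, to be left alone. Origin: centre of its underside; y along it.

How it is judged:
At the end, for the whole second after the job is handed in: Each thing in its matching nest: within 14 mm of the recess centre, on the recess floor (underside under 10.5 mm above the bench), right way up within 0.1 rad, the three rectangular ones with long side along long side within 0.3 rad; all released and at rest (horizontal distance between mould_small and nest_short below 0.014 m and z of mould_small in the frame of nest_short below 0.0105 m and angle between each of mould_small, mould_block, mould_lid, knob's own z axis and vertical below 0.1 rad and linear speed of each of mould_small, mould_block, mould_lid, knob below 0.02 m/s and contact force between the fingers and mould_small below 0.05 N and angle between the x axis of mould_small and the x axis of nest_short, either way round below 0.3 rad and horizontal distance between mould_block and nest_long below 0.014 m and z of mould_block in the frame of nest_long below 0.0105 m and contact force between the fingers and mould_block below 0.05 N and angle between the x axis of mould_block and the x axis of nest_long, either way round below 0.3 rad and horizontal distance between mould_lid and nest_wide below 0.014 m and z of mould_lid in the frame of nest_wide below 0.0105 m and contact force between the fingers and mould_lid below 0.05 N and angle between the x axis of mould_lid and the x axis of nest_wide, either way round below 0.3 rad and horizontal distance between knob and nest_round below 0.014 m and z of knob in the frame of nest_round below 0.0105 m and contact force between the fingers and knob below 0.05 N); the robot touches nothing.
It fails at once if the caliper is pushed out of its place (more than 30 mm) (distance of caliper from where it was at the start of the episode above 0.03 m).
It fails at once if the screwdriver is pushed out of its place (more than 30 mm) (distance of screwdriver from where it was at the start of the episode above 0.03 m).
It also fails if it takes over 104 s, if anything falls off the work surface, if the arm or the gripper's body presses on something with over 40 N, if the wrist force passes 120 N, or if a joint passes its speed limit or range.

## Working session

There is one attempt and no reset: what is moved stays moved. The work goes in short steps, Python scripts to look and compute and a tool call to move; the robot and the scene stay as the last step left them, time stands still between calls to the robot, and variables do not carry over. Pictures are saved under pics/ and viewed, about 12 in all and at most 16, crops included, and the job is handed in when it is done.

Besides the shell and the picture viewer there is one more tool, called after "Request:" as a command line: name --argument value ..., lists and objects as JSON in quotes. drive_tool: Moves the arm, as the interface text tells. Its arguments: {"type":"object","properties":{"steps":{"type":"array"},"grip":{"type":"number"},"force":{"type":"number"}},"required":["steps"]}

```bash
mkdir -p pics
cat > h.py <<'E'
import numpy as np, cv2
from rig import robot
def snap(n,f):
    p,d=robot.snapshot(n); cv2.imwrite(f'pics/{f}.png',p[:,:,::-1]); np.save(f'pics/{f}.npy',d); return p,d
def w(n,d,u,v,z=None):
    c=robot.get_calibration(n); f=192/np.tan(np.radians(c['fov_y'])/2); E=np.array(c['extrinsics'])
    r=np.array([(u-c['cx'])/f,(v-c['cy'])/f,1.])
    if z is None: return (E@np.r_[r*d[int(v),int(u)],1])[:3]
    dr=E[:3,:3]@r; return E[:3,3]+dr*(z-E[2,3])/dr[2]
E
python3 - <<'E'
from h import *
for n in('top','side'):
    p,d=snap(n,n+'0'); c=robot.get_calibration(n); print(n,c['fov_y'],np.round(c['extrinsics'],3).tolist())
    cv2.imwrite(f'pics/{n}0b.png',cv2.resize(p[:,:,::-1],(800,600),interpolation=cv2.INTER_CUBIC))
o=robot.get_obs();print(o)
from scipy.spatial.transform import Rotation as R
print(R.from_quat(o['tcp_rot']).as_matrix().round(3))
E
```

```text
top 51.29830003761968 [[-0.012, -0.986, 0.165, 0.425], [-0.999, 0.017, 0.033, -0.188], [-0.035, -0.164, -0.986, 1.044], [0.0, 0.0, 0.0, 1.0]]
side 54.142687845219136 [[0.986, -0.121, 0.115, 0.49], [-0.166, -0.62, 0.767, -1.015], [-0.021, -0.775, -0.632, 0.737], [0.0, 0.0, 0.0, 1.0]]
{'time': 0.1, 'qpos': array([ 1.13140722,  0.43511603,  0.02498596,  1.5740123 , -0.01160381,
        1.1340393 , -0.0750967 ]), 'dq': array([-0.00165225, -0.00244043,  0.00116423, -0.00179929,  0.00060472,
        0.00125258, -0.00231805]), 'effort': array([ 4.43729747e-03, -6.71753883e+01,  1.02899261e+00, -3.16898990e+01,
        1.58516038e-02,  7.29965017e-03, -7.84237614e-06]), 'tool_pos': array([ 0.20633609, -0.58948902,  0.24962535]), 'tcp_rot': array([-0.11861335,  0.69759789, -0.69662079,  0.11835346]), 'ft_force': array([-0.30760115,  0.26061191, -0.01312095]), 'moment': array([-0.01694224,  0.00576316,  0.04703206]), 'gripper_width': 0.0853891979941652}
[[-0.944 -0.001  0.33 ]
 [-0.33   0.001 -0.944]
 [ 0.    -1.    -0.001]]
```

View pics/top0b.png

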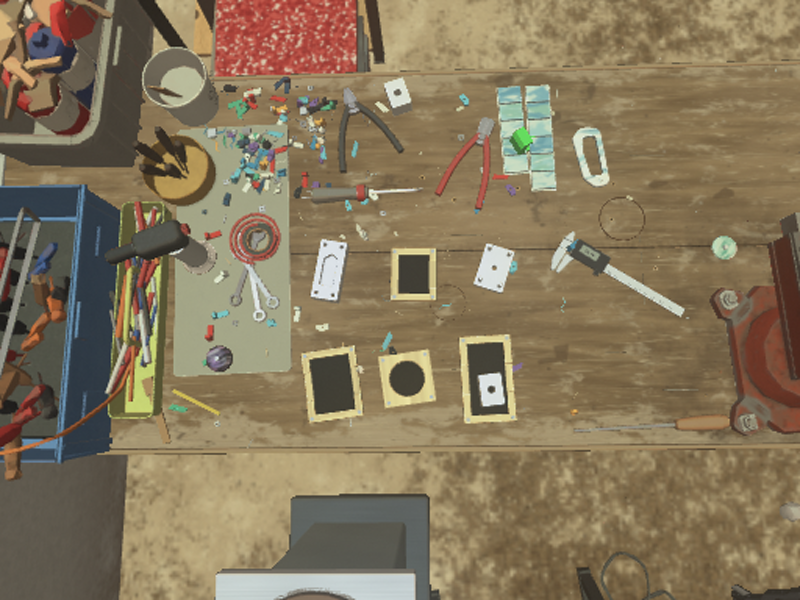

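View pics/side0b.png

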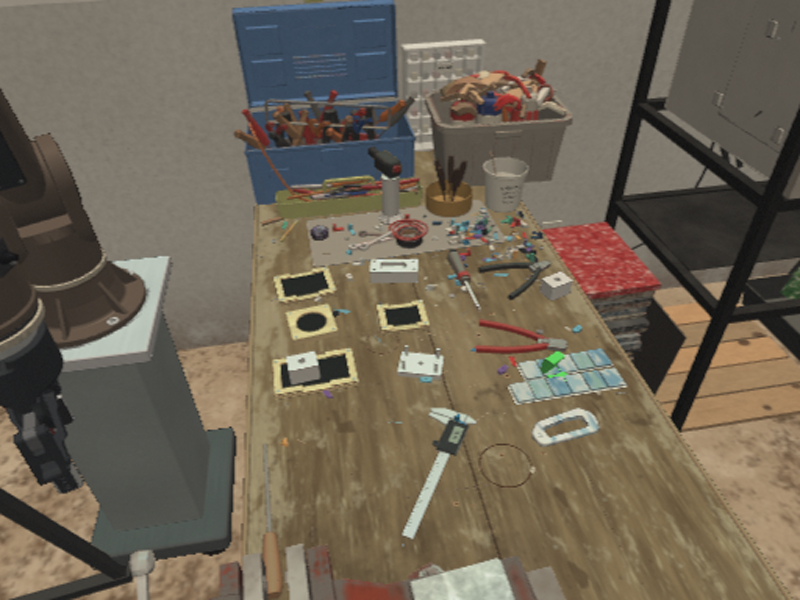

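Run:
```python
from h import *
p=cv2.imread('pics/top0.png'); c=p[145:280,115:340]
cv2.imwrite('pics/crop0.png',cv2.resize(c,None,fx=3.5,fy=3.5,interpolation=cv2.INTER_CUBIC))
hsv=cv2.cvtColor(p,cv2.COLOR_BGR2HSV); d=np.load('pics/top0.npy')
H,S,V=cv2.split(hsv)
white=((S<30)&(V>190)).astype(np.uint8); ply=((H>15)&(H<32)&(S>45)&(S<140)&(V>190)).astype(np.uint8); blk=(V<60).astype(np.uint8)
for nm,m,z in(('white',white,None),('ply',ply,.013),('black',blk,.013)):
    m[:140]=0;m[285:]=0;m[:,:115]=0;m[:,345:]=0
    for k in cv2.findContours(m,cv2.RETR_EXTERNAL,cv2.CHAIN_APPROX_NONE)[0]:
        if cv2.contourArea(k)<80: continue
        (u,v),_,_=cv2.minAreaRect(k); dep=np.median([w('top',d,*q)[2] for q in k[:,0]])
        zz=z or dep
        P=np.array([w('top',d,a,b,zz)[:2] for a,b in k[:,0]]).astype(np.float32)
        (x,y),(a,b),t=cv2.minAreaRect(P); 
        if a>b: t+=90
        print(nm,round(u),round(v),'xy',round(x,4),round(y,4),'size',round(min(a,b)*1e3,1),round(max(a,b)*1e3,1),'x-axis(short) ang',round(t%180,1),'z',round(dep,4), 'zmax',round(w('top',d,u,v)[2],4))
```

```text
white 314 249 xy 0.4347 -0.2848 size 34.8 48.5 x-axis(short) ang 96.1 z 0.0417 zmax 0.0068
white 168 186 xy 0.6033 0.0901 size 43.2 98.9 x-axis(short) ang 100.2 z 0.0187 zmax 0.022
white 316 171 xy 0.6365 -0.2993 size 49.2 73.1 x-axis(short) ang 70.3 z 0.0119 zmax -0.0011
white 210 172 xy 0.6351 -0.0228 size 43.7 98.6 x-axis(short) ang 80.3 z 0.0296 zmax 0.0189
ply 260 242 xy 0.4543 -0.1503 size 82.9 83.0 x-axis(short) ang 97.6 z 0.0127 zmax 0.0068
ply 214 245 xy 0.4476 -0.0319 size 98.5 113.9 x-axis(short) ang 97.7 z 0.0121 zmax 0.0073
ply 311 242 xy 0.4526 -0.2816 size 83.3 139.1 x-axis(short) ang 92.2 z 0.0122 zmax 0.042
ply 264 175 xy 0.6282 -0.1629 size 73.5 85.7 x-axis(short) ang 88.9 z 0.0119 zmax 0.0066
```

View pics/crop0.png

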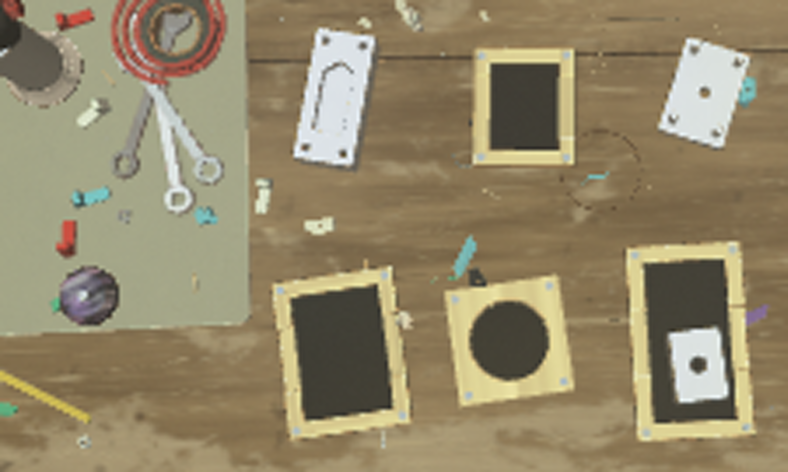

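```bash
cat >> h.py <<'E'
from scipy.spatial.transform import Rotation as R
def plan(t,ang,o=None):
    o=o or robot.get_obs(); M=R.from_quat(o['tcp_rot']).as_matrix(); p=o['tool_pos']
    cur=np.degrees(np.arctan2(M[1,2],M[0,2])); dl=(ang-cur+90)%180-90; turn=-np.radians(dl)
    M2=M@R.from_rotvec([0,turn,0]).as_matrix()
    print('t',round(o['time'],2),'pos',p.round(4),'jaw',round(cur%180,1),'turn',round(turn,3),'shift cm',(M2.T@(np.array(t)-p)*100).round(2),'F',o['ft_force'].round(1),'w',round(o['gripper_width'],4))
E
python3 - <<'E'
from h import *
p=cv2.imread('pics/side0.png'); d=np.load('pics/side0.npy'); H,S,V=cv2.split(cv2.cvtColor(p,cv2.COLOR_BGR2HSV))
m=((S<30)&(V>170)).astype(np.uint8); m[:160]=0;m[255:]=0;m[:,:170]=0;m[:,300:]=0
for k in cv2.findContours(m,0,1)[0]:
    if cv2.contourArea(k)<60: continue
    mm=np.zeros_like(m); cv2.drawContours(mm,[k],-1,1,-1); vs,us=np.nonzero(mm)
    P=np.array([w('side',d,u,v) for u,v in zip(us,vs)]); top=P[:,2]>np.percentile(P[:,2],90)-.004
    print('side white',us.mean(),vs.mean(),'top z',np.percentile(P[:,2],[50,90]).round(4),'xy',np.median(P[top],0).round(4))
for nm,u,v in(('nestwide rim',275,288),('nestwide floor',305,285),('nestlong floor',335,375),('nestround floor',312,322),('nestshort floor',405,317),('knob',319,229)):
    print(nm,w('side',d,u*.64,v*.64).round(4))
d=np.load('pics/top0.npy')
u,v=140.1,229.6
print('knob top',w('top',d,u,v).round(4),'at z=.015',w('top',d,u,v,.015).round(4),'mat',w('top',d,u+20,v+5).round(4))
print('nestwide',w('top',d,212.6,245.9,.013).round(4))
for n,(a,b) in dict(round=(508.5,340.5),long=(691,341),short=(525,107)).items(): print(n,w('top',d,115+a/3.5,145+b/3.5,.011).round(4))
plan([.4347,-.2848,.14],96.1)
E
```

```text
side white 269.46504559270517 232.45896656534956 top z [0.0122 0.0145] xy [ 0.6361 -0.3021  0.0125]
side white 192.68823529411765 230.69411764705882 top z [0.0421 0.0435] xy [ 0.4347 -0.2864  0.0422]Traceback (most recent call last):
  File "<stdin>", line 7, in <module>
  File "h.py", line 6, in w
    c=robot.get_calibration(n); f=192/np.tan(np.radians(c['fov_y'])/2); E=np.array(c['extrinsics'])
ValueError: time passes only in moves, steps and waits
```

```bash
python3 - <<'E'
import json
from rig import robot
json.dump({n:{k:(v.tolist() if hasattr(v,'tolist') else v) for k,v in robot.get_calibration(n).items()} for n in('top','side')},open('cal.json','w'))
E
sed -i "s/c=robot.get_calibration(n);/c=CAL[n];/; 1a import json; CAL=json.load(open('cal.json'))" h.py
python3 - <<'E'
from h import *
d=np.load('pics/side0.npy')
for nm,u,v in(('nestwide rim',275,288),('nestwide floor',305,285),('nestlong floor',335,375),('nestround floor',312,322),('nestshort floor',405,317),('knob',319,229)):
    print(nm,w('side',d,u*.64,v*.64).round(4))
for du in range(-6,22,4): print('blk top',w('side',d,(385+du)*.64,264*.64).round(4)) if du%8==2 else 0
d=np.load('pics/top0.npy')
u,v=140.1,229.6
print('knob top',w('top',d,u,v).round(4),'at z=.015',w('top',d,u,v,.015).round(4),'mat',w('top',d,u+20,v+5).round(4))
print('nestwide',w('top',d,212.6,245.9,.013).round(4))
for n,(a,b) in dict(round=(508.5,340.5),long=(691,341),short=(525,107)).items(): print(n,w('top',d,115+a/3.5,145+b/3.5,.011).round(4))
plan([.4347,-.2855,.14],96.1)
E
```

```text
nestwide rim [ 0.3878 -0.0326  0.0125]
nestwide floor [ 0.4485 -0.0266  0.0068]
nestlong floor [ 0.4876 -0.2971  0.0082]
nestround floor [ 0.4563 -0.1482  0.0076]
nestshort floor [ 0.6333 -0.1674  0.0075]
knob [0.4911 0.1595 0.0236]
blk top [ 0.6067 -0.0072  0.0246]
blk top [ 0.6234 -0.0086  0.0232]
blk top [ 0.6397 -0.0141  0.0248]
blk top [ 0.6562 -0.0171  0.0246]
knob top [0.4887 0.1565 0.0254] at z=.015 [0.4894 0.1601 0.015 ] mat [0.4763 0.1105 0.0041]
nestwide [ 0.4453 -0.0288  0.013 ]
round [ 0.453  -0.1511  0.011 ]
long [ 0.4509 -0.284   0.011 ]
short [ 0.6267 -0.1655  0.011 ]
t 0.1 pos [ 0.2063 -0.5895  0.2496] jaw 109.3 turn 0.23 shift cm [-25.94  10.99 -27.79] F [-0.3  0.3 -0. ] w 0.0854
```

Request:
drive_tool --steps '[[[0,0,0],0.115],[[0,0,0],0.115],[[-2.2,0,-2.3],0],[[-2.2,0,-2.3],0],[[-2.2,0,-2.3],0]]' --grip 8.5 --force 40

```text
time: 0.52
tool_pos: [0.2649, -0.5133, 0.2497]
tcp_rot: [-0.037, 0.706, -0.706, 0.037]
ft_force: [1.1, 0.2, 1.0]
gripper_width: 0.085
```

Request:
drive_tool --steps '[[[-2.2,0,-2.3],0],[[-2.2,0,-2.3],0],[[-2.2,0,-2.3],0],[[-2.2,0,-2.3],0],[[-2.2,0,-2.3],0]]'

```text
time: 0.93
tool_pos: [0.3624, -0.3867, 0.2501]
tcp_rot: [-0.038, 0.706, -0.706, 0.038]
ft_force: [0.4, -0.1, 0.1]
gripper_width: 0.0853
```

Request:
drive_tool --steps '[[[-2.2,2,-2.3],0],[[-2.2,2,-2.3],0],[[-2.2,2,-2.3],0],[[-1.7,2,-2.4],0],[[0,3,0],0]]'

```text
time: 1.35
tool_pos: [0.4391, -0.2811, 0.1407]
tcp_rot: [-0.039, 0.706, -0.705, 0.042]
ft_force: [1.5, -0.1, 0.1]
gripper_width: 0.0848
```

```bash
python3 -c "
from h import *
plan([.4347,-.2855,.037],96.1)"
```

```text
t 1.35 pos [ 0.4391 -0.2811  0.1407] jaw 96.6 turn 0.008 shift cm [ 0.54 10.37  0.4 ] F [ 1.5 -0.1  0.1] w 0.0848
```

Request:
drive_tool --steps '[[[0.4,3,0.3],0],[[0,3,0],0],[[0,2.5,0],0],[[0,0,0],0],[[0,0,0],0]]'

```text
time: 1.77
tool_pos: [0.43, -0.2898, 0.0545]
tcp_rot: [-0.039, 0.707, -0.705, 0.037]
ft_force: [-0.4, -0.2, 0.2]
gripper_width: 0.0848
```

```bash
python3 -c "
from h import *
plan([.4347,-.2855,.037],96.1)
p,d=snap('side','s1');cv2.imwrite('pics/s1c.png',cv2.resize(p[150:290,120:300,::-1],None,fx=4,fy=4,interpolation=2))"
```

```text
t 1.77 pos [ 0.43   -0.2898  0.0545] jaw 96.1 turn 0.0 shift cm [-0.52  1.75 -0.37] F [-0.4 -0.2  0.2] w 0.0848
```

View pics/s1c.png

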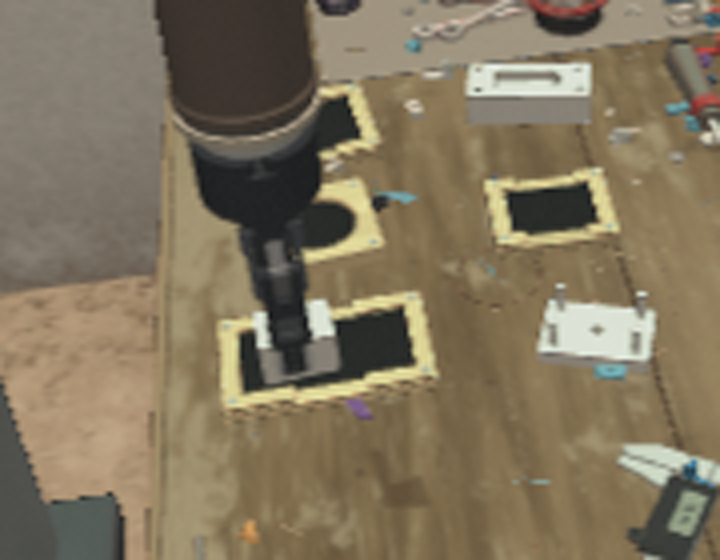

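Request:
drive_tool --steps '[[[-0.5,0,-0.4],0],[[0,1.7,0],0],[[0,0,0],0]]'

```text
time: 2.07
tool_pos: [0.4362, -0.2853, 0.0385]
tcp_rot: [0.038, -0.706, 0.706, -0.038]
ft_force: [0.0, 0.6, -1.0]
gripper_width: 0.0849
```

Request:
drive_tool --steps '[[[0,0,0],0],[[0,0,0],0],[[0,0,0],0],[[0,0,0],0],[[0,0,0],0]]' --grip 2.5 --force 40

```text
time: 2.48
tool_pos: [0.4358, -0.286, 0.0392]
tcp_rot: [0.037, -0.706, 0.706, -0.038]
ft_force: [-1.9, 0.5, 8.3]
gripper_width: 0.0353
```

Request:
drive_tool --steps '[[[0,0,0],0],[[0,0,0],0],[[0,0,0],0],[[0,0,0],0],[[0,0,0],0]]'

```text
time: 2.9
tool_pos: [0.4358, -0.286, 0.0392]
tcp_rot: [0.037, -0.706, 0.706, -0.038]
ft_force: [-1.2, -0.1, 7.0]
gripper_width: 0.0353
```

```bash
python3 -c "
from h import *
plan([.4347,-.2855,.037],96.1)
plan([.6275,-.1642,.12],88.9)"
```

```text
t 2.9 pos [ 0.4358 -0.286   0.0392] jaw 96.1 turn 0.0 shift cm [ 0.1   0.22 -0.06] F [-1.2 -0.1  7. ] w 0.0353
t 2.9 pos [ 0.4358 -0.286   0.0392] jaw 96.1 turn 0.126 shift cm [-18.94  -8.07 -12.54] F [-1.2 -0.1  7. ] w 0.0353
```

Request:
drive_tool --steps '[[[0,-2,0],0],[[0,-3,0],0],[[0,-3,0],0],[[0,0,0],0.063],[[0,0,0],0.063]]'

```text
time: 3.32
tool_pos: [0.4364, -0.2865, 0.1205]
tcp_rot: [-0.009, -0.706, 0.708, 0.007]
ft_force: [-0.6, 0.0, -3.1]
gripper_width: 0.0352
```

Request:
drive_tool --steps '[[[-2.7,0,-1.8],0],[[-2.7,0,-1.8],0],[[-2.7,0,-1.8],0],[[-2.7,0,-1.8],0],[[-2.7,0,-1.8],0]]'

```text
time: 3.73
tool_pos: [0.573, -0.1974, 0.1184]
tcp_rot: [0.007, 0.707, -0.707, -0.007]
ft_force: [0.5, -1.3, -2.5]
gripper_width: 0.0352
```

Request:
drive_tool --steps '[[[-2.7,0,-1.8],0],[[-2.7,0,-1.8],0],[[0,0,0],0],[[0,0,0],0],[[0,0,0],0]]'

```text
time: 4.15
tool_pos: [0.6261, -0.1637, 0.1179]
tcp_rot: [-0.006, -0.707, 0.707, 0.007]
ft_force: [-0.9, -0.3, -2.8]
gripper_width: 0.0352
```

```bash
python3 -c "
from h import *
plan([.6275,-.1642,.04],88.9)
p,d=snap('side','s2');cv2.imwrite('pics/s2c.png',cv2.resize(p[130:270,140:320,::-1],None,fx=4,fy=4,interpolation=2))"
```

```text
t 4.15 pos [ 0.6261 -0.1637  0.1179] jaw 88.9 turn 0.0 shift cm [-0.16  7.79  0.04] F [-0.9 -0.3 -2.8] w 0.0352
```

View pics/s2c.png

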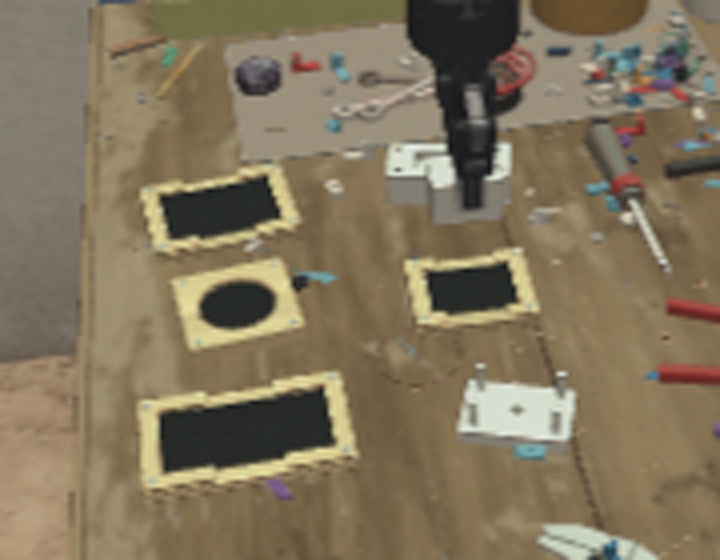

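Request:
drive_tool --steps '[[[-0.1,3,0],0],[[0,3,0],0],[[0,1,0],0],[[0,0.6,0],0],[[0,0.2,0],0]]'

```text
time: 4.62
tool_pos: [0.627, -0.1642, 0.0399]
tcp_rot: [-0.007, -0.707, 0.707, 0.008]
ft_force: [0.6, -0.1, -2.6]
gripper_width: 0.0355
```

Request:
drive_tool --steps '[[[0,0.1,0],0],[[0,0,0],0],[[0,0,0],0]]'

```text
time: 4.87
tool_pos: [0.6287, -0.1638, 0.0407]
tcp_rot: [-0.008, -0.707, 0.707, 0.006]
ft_force: [0.4, -0.6, -2.8]
gripper_width: 0.0353
```

Request:
drive_tool --steps '[[[0,0,0],0],[[0,0,0],0],[[0,0,0],0],[[0,0,0],0]]' --grip 7

```text
time: 5.2
tool_pos: [0.6281, -0.1636, 0.0398]
tcp_rot: [-0.007, -0.707, 0.707, 0.007]
ft_force: [-0.4, -0.3, 0.1]
gripper_width: 0.0699
```

Request:
drive_tool --steps '[[[0,-2,0],0],[[0,-3,0],0],[[0,-3,0],0],[[0,0,0],0],[[0,0,0],0]]'

```text
time: 5.62
tool_pos: [0.6292, -0.1638, 0.1215]
tcp_rot: [-0.008, -0.707, 0.707, 0.005]
ft_force: [-0.3, -0.2, 0.4]
gripper_width: 0.0702
```

```bash
python3 -c "
from h import *
plan([.6351,-.0228,.12],80.3)"
```

```text
t 5.62 pos [ 0.6292 -0.1638  0.1215] jaw 88.9 turn 0.15 shift cm [  1.8    0.15 -13.99] F [-0.3 -0.2  0.4] w 0.0702
```

Request:
drive_tool --steps '[[[0,0,0],0.075],[[0,0,0],0.075],[[0.4,0,-2.8],0],[[0.4,0,-2.8],0],[[0.4,0,-2.8],0]]' --grip 8.5

```text
time: 6.03
tool_pos: [0.6293, -0.0781, 0.118]
tcp_rot: [-0.06, -0.704, 0.705, 0.061]
ft_force: [0.2, 1.2, -0.2]
gripper_width: 0.0852
```

Request:
drive_tool --steps '[[[0.3,0,-2.8],0],[[0.3,0,-2.8],0],[[0,2,0],0],[[0,0,0],0],[[0,0,0],0]]'

```text
time: 6.45
tool_pos: [0.6322, -0.0226, 0.0976]
tcp_rot: [-0.058, -0.704, 0.705, 0.061]
ft_force: [0.4, -0.2, 0.1]
gripper_width: 0.0848
```

```bash
python3 -c "
from h import *
plan([.6351,-.0228,.028],80.3)
p,d=snap('top','t3');cv2.imwrite('pics/t3c.png',cv2.resize(p[130:280,120:340,::-1],None,fx=3.5,fy=3.5,interpolation=2))"
```

```text
t 6.45 pos [ 0.6322 -0.0226  0.0976] jaw 80.3 turn 0.0 shift cm [-0.31  6.96 -0.04] F [ 0.4 -0.2  0.1] w 0.0848
```

View pics/t3c.png

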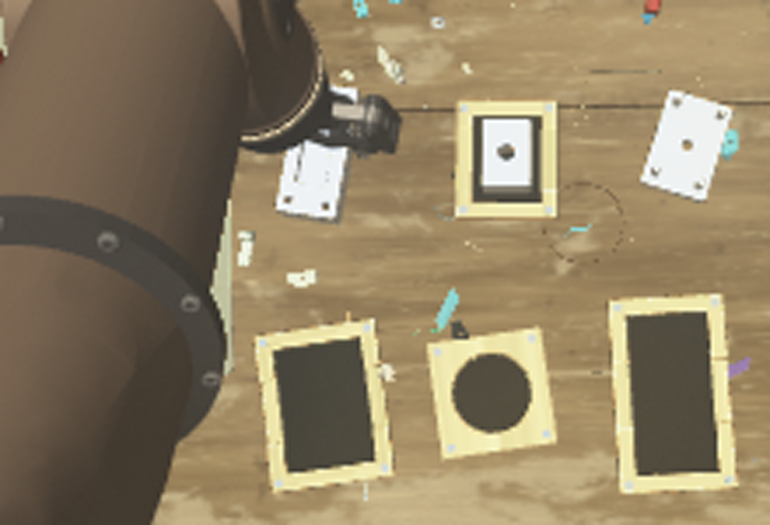

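Request:
drive_tool --steps '[[[-0.3,3,0],0],[[0,2.5,0],0],[[0,1.4,0],0],[[0,0,0],0],[[0,0,0],0]]'

```text
time: 6.92
tool_pos: [0.6364, -0.0243, 0.0304]
tcp_rot: [-0.06, -0.704, 0.705, 0.061]
ft_force: [-0.2, 0.9, -0.0]
gripper_width: 0.085
```

Request:
drive_tool --steps '[[[0,0,0],0],[[0,0,0],0],[[0,0,0],0],[[0,0,0],0],[[0,0,0],0]]' --grip 3.5 --force 70

```text
time: 7.33
tool_pos: [0.6375, -0.0232, 0.0319]
tcp_rot: [-0.061, -0.705, 0.705, 0.059]
ft_force: [-2.0, -0.5, 7.1]
gripper_width: 0.0436
```

Request:
drive_tool --steps '[[[0,0,0],0],[[0,0,0],0]]'

```text
time: 7.5
tool_pos: [0.6375, -0.0231, 0.0319]
tcp_rot: [-0.061, -0.705, 0.705, 0.059]
ft_force: [-1.8, -1.1, 8.0]
gripper_width: 0.0436
```

Request:
drive_tool --steps '[[[0,-2,0],0],[[0,-3,0],0],[[0,-3,0],0],[[0,0,0],0],[[0,0,0],0]]'

```text
time: 7.92
tool_pos: [0.6375, -0.0229, 0.1119]
tcp_rot: [0.061, 0.705, -0.704, -0.059]
ft_force: [0.9, 0.4, -6.7]
gripper_width: 0.0432
```

```bash
python3 -c "
from h import *
plan([.4518,-.2825,.11],92.2)"
```

```text
t 7.92 pos [ 0.6375 -0.0229  0.1119] jaw 80.3 turn -0.208 shift cm [19.55  0.13 25.23] F [ 0.9  0.4 -6.7] w 0.0432
```

Request:
drive_tool --steps '[[[0,0,0],-0.104],[[0,0,0],-0.104],[[1.9,0,2.5],0],[[1.9,0,2.5],0],[[1.9,0,2.5],0]]'

```text
time: 8.33
tool_pos: [0.5803, -0.1003, 0.1081]
tcp_rot: [-0.016, 0.707, -0.707, 0.013]
ft_force: [0.2, -1.5, -5.2]
gripper_width: 0.0434
```

Request:
drive_tool --steps '[[[1.9,0,2.5],0],[[1.9,0,2.5],0],[[1.9,0,2.5],0],[[1.9,0,2.5],0],[[1.9,0,2.5],0]]'

```text
time: 8.75
tool_pos: [0.49, -0.2292, 0.1085]
tcp_rot: [-0.015, 0.707, -0.707, 0.013]
ft_force: [0.1, -1.0, -5.0]
gripper_width: 0.0433
```

Request:
drive_tool --steps '[[[1.9,0,2.5],0],[[1.9,0,2.5],0],[[0,0,0],0],[[0,0,0],0],[[0,0,0],0]]'

```text
time: 9.17
tool_pos: [0.4557, -0.2794, 0.1091]
tcp_rot: [-0.014, 0.708, -0.706, 0.013]
ft_force: [0.7, 1.1, -6.3]
gripper_width: 0.0434
```

```bash
python3 -c "
from h import *
plan([.454,-.2825,.04],92.2)
p,d=snap('top','t4');cv2.imwrite('pics/t4c.png',cv2.resize(p[130:280,120:340,::-1],None,fx=3.5,fy=3.5,interpolation=2))"
```

```text
t 9.17 pos [ 0.4557 -0.2794  0.1091] jaw 92.2 turn -0.0 shift cm [0.17 6.91 0.31] F [ 0.7  1.1 -6.3] w 0.0434
```

View pics/t4c.png

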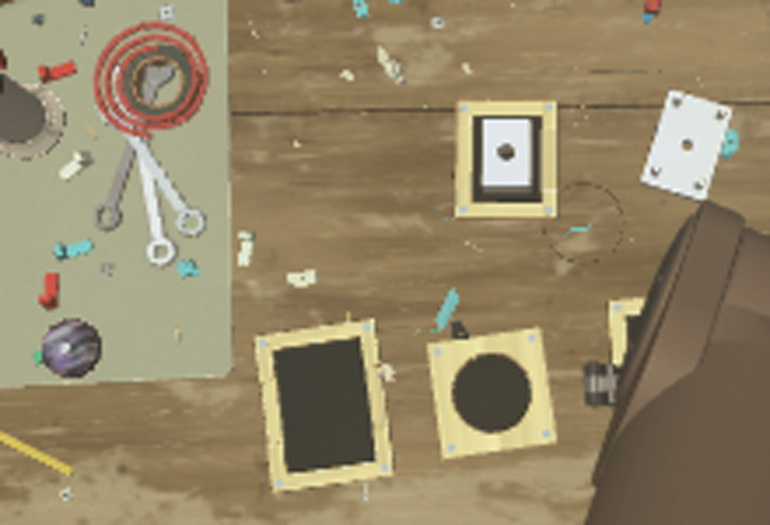

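Request:
drive_tool --steps '[[[0.2,2,0.3],0],[[0,2,0],0],[[0,2,0],0],[[0,0.5,0],0],[[0,0.3,0],0]]'

```text
time: 9.63
tool_pos: [0.4544, -0.2816, 0.041]
tcp_rot: [-0.015, 0.708, -0.706, 0.014]
ft_force: [0.5, 0.2, -5.6]
gripper_width: 0.0432
```

Request:
drive_tool --steps '[[[0,0.1,0],0],[[0,0,0],0],[[0,0,0],0]]'

```text
time: 9.88
tool_pos: [0.4554, -0.2833, 0.0422]
tcp_rot: [0.013, -0.707, 0.707, -0.014]
ft_force: [0.0, -0.1, -5.5]
gripper_width: 0.0438
```

Request:
drive_tool --steps '[[[0,0,0],0],[[0,0,0],0],[[0,0,0],0],[[0,0,0],0]]' --grip 7.5

```text
time: 10.22
tool_pos: [0.4551, -0.2835, 0.042]
tcp_rot: [0.013, -0.707, 0.707, -0.014]
ft_force: [1.4, -0.6, 0.1]
gripper_width: 0.0752
```

Request:
drive_tool --steps '[[[0,-2,0],0],[[0,-3,0],0],[[0,-3,0],0],[[0,0,0],0],[[0,0,0],0]]'

```text
time: 10.63
tool_pos: [0.4558, -0.2839, 0.1233]
tcp_rot: [0.012, -0.706, 0.708, -0.015]
ft_force: [-0.4, 0.0, -0.1]
gripper_width: 0.0748
```

```bash
python3 -c "
from h import *
plan([.636,-.300,.1],70.3)"
```

```text
t 10.63 pos [ 0.4558 -0.2839  0.1233] jaw 92.2 turn 0.382 shift cm [-17.49   2.41  -4.56] F [-0.4  0.  -0.1] w 0.0748
```

Request:
drive_tool --steps '[[[0,0,0],0.0955],[[0,0,0],0.0955],[[0,0,0],0.0955],[[0,0,0],0.0955],[[-2.5,0,-0.65],0]]' --grip 8.5

```text
time: 11.05
tool_pos: [0.4753, -0.2856, 0.1199]
tcp_rot: [0.122, 0.696, -0.696, -0.126]
ft_force: [-0.8, -0.1, 0.7]
gripper_width: 0.085
```

Request:
drive_tool --steps '[[[-2.5,0,-0.65],0],[[-2.5,0,-0.65],0],[[-2.5,0,-0.65],0],[[-2.5,0,-0.65],0],[[-2.5,0,-0.65],0]]'

```text
time: 11.47
tool_pos: [0.6095, -0.2967, 0.1199]
tcp_rot: [0.12, 0.697, -0.697, -0.121]
ft_force: [0.2, -0.3, -0.8]
gripper_width: 0.0851
```

Request:
drive_tool --steps '[[[-2.5,0,-0.65],0],[[0,2,0],0],[[0,0,0],0],[[0,0,0],0],[[0,0,0],0]]'

```text
time: 11.88
tool_pos: [0.6334, -0.2995, 0.1009]
tcp_rot: [-0.12, -0.697, 0.697, 0.122]
ft_force: [0.1, -0.0, -0.3]
gripper_width: 0.0853
```

```bash
python3 -c "
from h import *
plan([.636,-.300,.022],70.3)
p,d=snap('side','s5');cv2.imwrite('pics/s5c.png',cv2.resize(p[130:270,150:330,::-1],None,fx=4,fy=4,interpolation=2))"
```

```text
t 11.88 pos [ 0.6334 -0.2995  0.1009] jaw 70.3 turn -0.0 shift cm [-0.28  7.89 -0.04] F [ 0.1 -0.  -0.3] w 0.0853
```

View pics/s5c.png

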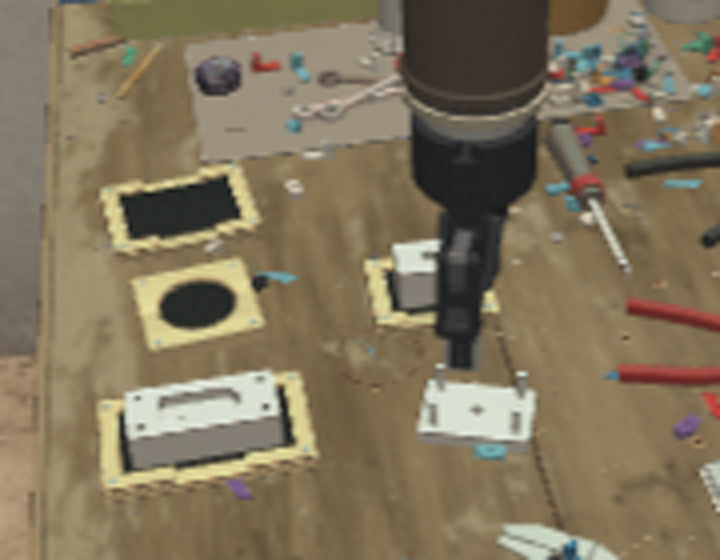

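Request:
drive_tool --steps '[[[0.3,3,0],0],[[0,3,0],0],[[0,1.5,0],0],[[0,0.6,0],0],[[0,0,0],0]]'

```text
time: 12.35
tool_pos: [0.6308, -0.2982, 0.0196]
tcp_rot: [0.12, 0.697, -0.697, -0.122]
ft_force: [-0.4, 0.5, 0.2]
gripper_width: 0.0852
```

Request:
drive_tool --steps '[[[0,0,0],0],[[0,0,0],0]]'

```text
time: 12.52
tool_pos: [0.6329, -0.2989, 0.0223]
tcp_rot: [-0.122, -0.696, 0.697, 0.12]
ft_force: [0.4, -1.2, 0.7]
gripper_width: 0.0849
```

Request:
drive_tool --steps '[[[0,0,0],0],[[0,0,0],0],[[0,0,0],0],[[0,0,0],0],[[0,0,0],0]]' --grip 4 --force 40

```text
time: 12.93
tool_pos: [0.6323, -0.2984, 0.0214]
tcp_rot: [-0.121, -0.697, 0.697, 0.12]
ft_force: [-1.0, 0.8, 6.5]
gripper_width: 0.0486
```

```bash
python3 -c "
from h import *
plan([.636,-.300,.022],70.3)
p,d=snap('side','s6');cv2.imwrite('pics/s6c.png',cv2.resize(p[190:260,220:310,::-1],None,fx=8,fy=8,interpolation=2))"
```

```text
t 12.93 pos [ 0.6323 -0.2984  0.0214] jaw 70.3 turn 0.001 shift cm [-0.4  -0.06  0.03] F [-1.   0.8  6.5] w 0.0486
```

View pics/s6c.png

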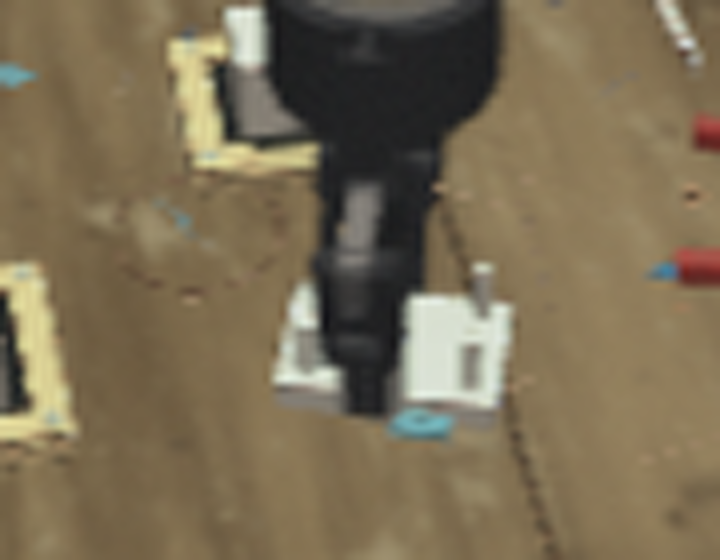

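Request:
drive_tool --steps '[[[0,-2,0],0],[[0,-3,0],0],[[0,-3,0],0],[[0,0,0],-0.12],[[0,0,0],-0.12]]'

```text
time: 13.4
tool_pos: [0.6332, -0.2987, 0.103]
tcp_rot: [-0.036, -0.706, 0.707, 0.033]
ft_force: [0.1, -0.4, -2.6]
gripper_width: 0.0488
```

Request:
drive_tool --steps '[[[0,0,0],-0.12],[[0,0,0],-0.118],[[0,0,0],0],[[0,0,0],0]]'

```text
time: 13.73
tool_pos: [0.6315, -0.2984, 0.1002]
tcp_rot: [-0.046, 0.706, -0.705, 0.046]
ft_force: [0.6, -0.1, -2.2]
gripper_width: 0.0484
```

```bash
python3 -c "
from h import *
plan([.4405,-.0297,.1],97.7)"
```

```text
t 13.73 pos [ 0.6315 -0.2984  0.1002] jaw 97.5 turn -0.004 shift cm [ 15.33   0.03 -29.18] F [ 0.6 -0.1 -2.2] w 0.0484
```

Request:
drive_tool --steps '[[[1.4,0,-2.65],0],[[1.4,0,-2.65],0],[[1.4,0,-2.65],0],[[1.4,0,-2.65],0],[[1.4,0,-2.65],0]]'

```text
time: 14.15
tool_pos: [0.5437, -0.1753, 0.1003]
tcp_rot: [-0.046, 0.706, -0.706, 0.046]
ft_force: [0.8, 0.3, -2.3]
gripper_width: 0.0482
```

Request:
drive_tool --steps '[[[1.4,0,-2.65],0],[[1.4,0,-2.65],0],[[1.4,0,-2.65],0],[[1.4,0,-2.65],0],[[1.4,0,-2.65],0]]'

```text
time: 14.57
tool_pos: [0.4567, -0.0534, 0.1005]
tcp_rot: [-0.046, 0.706, -0.706, 0.046]
ft_force: [1.0, 0.8, -1.9]
gripper_width: 0.0479
```

Request:
drive_tool --steps '[[[1.3,0,-2.7],0],[[0,0,0],0],[[0,0,0],0],[[0,0,0],0]]'

```text
time: 14.9
tool_pos: [0.4417, -0.0297, 0.1006]
tcp_rot: [0.046, -0.705, 0.706, -0.047]
ft_force: [0.4, -0.5, -2.3]
gripper_width: 0.0488
```

```bash
python3 -c "
from h import *
plan([.4405,-.0297,.030],97.7)
p,d=snap('side','s7');cv2.imwrite('pics/s7c.png',cv2.resize(p[130:230,150:270,::-1],None,fx=6,fy=6,interpolation=2))"
```

```text
t 14.9 pos [ 0.4417 -0.0297  0.1006] jaw 97.6 turn -0.002 shift cm [ 0.13  7.06 -0.02] F [ 0.4 -0.5 -2.3] w 0.0488
```

View pics/s7c.png

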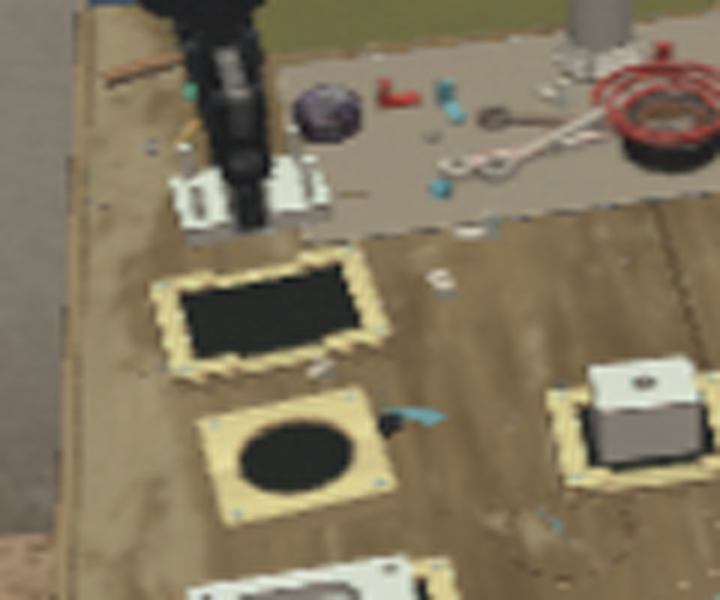

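Request:
drive_tool --steps '[[[0,2,0],0],[[0,2,0],0],[[0,2,0],0],[[0,0.6,0],0],[[0,0.3,0],0]]'

```text
time: 15.37
tool_pos: [0.4408, -0.0303, 0.0303]
tcp_rot: [0.047, -0.705, 0.706, -0.046]
ft_force: [-0.5, -0.1, -1.5]
gripper_width: 0.0483
```

Request:
drive_tool --steps '[[[0,0.1,0],0],[[0,0,0],0],[[0,0,0],0]]'

```text
time: 15.62
tool_pos: [0.4417, -0.0296, 0.0311]
tcp_rot: [0.047, -0.705, 0.706, -0.048]
ft_force: [-0.4, -0.1, -2.4]
gripper_width: 0.0491
```

Request:
drive_tool --steps '[[[0,0,0],0],[[0,0,0],0],[[0,0,0],0],[[0,0,0],0]]' --grip 6.5

```text
time: 15.95
tool_pos: [0.4413, -0.0294, 0.0307]
tcp_rot: [0.047, -0.705, 0.706, -0.048]
ft_force: [0.3, 1.4, -0.8]
gripper_width: 0.0648
```

Request:
drive_tool --steps '[[[0,-2,0],0],[[0,-3,0],0],[[0,-3,0],0],[[0,0,0],0],[[0,0,0],0]]'

```text
time: 16.37
tool_pos: [0.4422, -0.0295, 0.1119]
tcp_rot: [0.046, -0.705, 0.706, -0.049]
ft_force: [0.3, 0.5, -0.7]
gripper_width: 0.0649
```

```bash
python3 -c "
from h import *
plan([.489,.1592,.1],55)"
```

```text
t 16.37 pos [ 0.4422 -0.0295  0.1119] jaw 97.7 turn 0.745 shift cm [  6.99   1.21 -18.13] F [ 0.3  0.5 -0.7] w 0.0649
```

Request:
drive_tool --steps '[[[0,0,0],0.107],[[0,0,0],0.107],[[0,0,0],0.107],[[0,0,0],0.106],[[0,0,0],0.106]]' --grip 8

```text
time: 16.78
tool_pos: [0.4402, -0.0295, 0.1093]
tcp_rot: [-0.141, -0.693, 0.693, 0.142]
ft_force: [0.1, 0.5, 0.4]
gripper_width: 0.0801
```

Request:
drive_tool --steps '[[[0,0,0],0.106],[[0,0,0],0.106],[[1,0,-2.6],0],[[1,0,-2.6],0],[[1,0,-2.6],0]]'

```text
time: 17.2
tool_pos: [0.4606, 0.0522, 0.1093]
tcp_rot: [-0.212, -0.674, 0.675, 0.213]
ft_force: [0.2, 0.3, -0.2]
gripper_width: 0.0797
```

Request:
drive_tool --steps '[[[1,0,-2.6],0],[[1,0,-2.6],0],[[1,0,-2.6],0],[[1,0,-2.5],0],[[0,0,0],0]]'

```text
time: 17.62
tool_pos: [0.4876, 0.1651, 0.1093]
tcp_rot: [0.21, 0.676, -0.674, -0.211]
ft_force: [0.9, 0.4, 0.1]
gripper_width: 0.0797
```

Request:
drive_tool --steps '[[[0,0,0],0],[[0,0,0],0]]'

```text
time: 17.78
tool_pos: [0.4866, 0.1583, 0.1093]
tcp_rot: [-0.212, -0.674, 0.675, 0.213]
ft_force: [1.0, 0.3, 0.4]
gripper_width: 0.0803
```

```bash
python3 -c "
from h import *
plan([.489,.1592,.028],55)
p,d=snap('side','s8');cv2.imwrite('pics/s8c.png',cv2.resize(p[100:230,150:300,::-1],None,fx=4.6,fy=4.6,interpolation=2))"
```

```text
t 17.78 pos [0.4866 0.1583 0.1093] jaw 55.0 turn 0.001 shift cm [-0.15  8.13 -0.24] F [1.  0.3 0.4] w 0.0803
```

View pics/s8c.png

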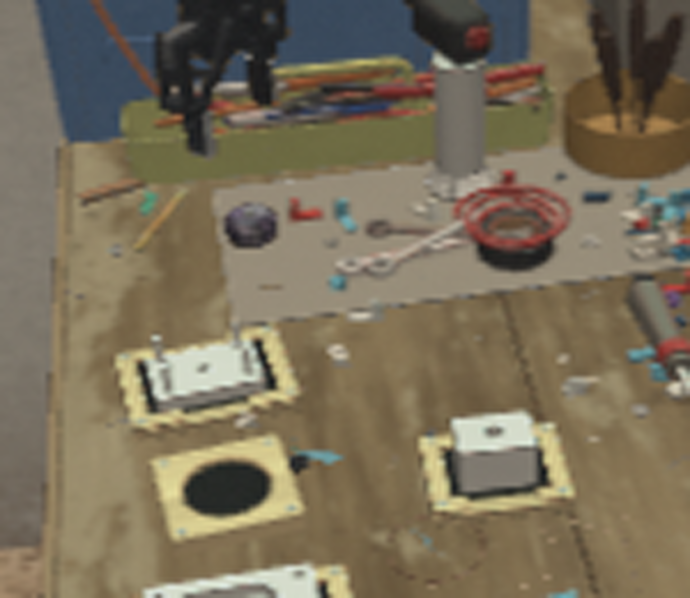

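Request:
drive_tool --steps '[[[-0.1,3,-0.2],0],[[0,3,0],0],[[0,2.3,0],0],[[0,0,0],0],[[0,0,0],0]]'

```text
time: 18.25
tool_pos: [0.4884, 0.1585, 0.0266]
tcp_rot: [-0.212, -0.673, 0.675, 0.214]
ft_force: [0.7, -0.3, 1.1]
gripper_width: 0.0801
```

Request:
drive_tool --steps '[[[0,0,0],0],[[0,0,0],0],[[0,0,0],0],[[0,0,0],0],[[0,0,0],0]]' --grip 3.8 --force 25

```text
time: 18.67
tool_pos: [0.4903, 0.1603, 0.0289]
tcp_rot: [0.213, 0.675, -0.674, -0.212]
ft_force: [-1.8, -1.8, 9.8]
gripper_width: 0.0414
```

Request:
drive_tool --steps '[[[0,0,0],0],[[0,-2,0],0],[[0,-3,0],0],[[0,-3,0],0],[[0,0,0],0]]'

```text
time: 19.08
tool_pos: [0.4923, 0.1612, 0.1129]
tcp_rot: [0.215, 0.676, -0.672, -0.21]
ft_force: [1.9, -0.7, -0.2]
gripper_width: 0.0411
```

```bash
python3 -c "
from h import *
plan([.4535,-.1507,.1],55)"
```

```text
t 19.08 pos [0.4923 0.1612 0.1129] jaw 55.0 turn 0.0 shift cm [-14.7    1.15  27.78] F [ 1.9 -0.7 -0.2] w 0.0411
```

Request:
drive_tool --steps '[[[-1.3,0,2.5],0],[[-1.3,0,2.5],0],[[-1.3,0,2.5],0],[[-1.3,0,2.5],0],[[-1.3,0,2.5],0]]'

```text
time: 19.5
tool_pos: [0.4708, 0.0192, 0.1078]
tcp_rot: [0.213, 0.675, -0.674, -0.212]
ft_force: [0.3, -0.1, -0.5]
gripper_width: 0.0407
```

Request:
drive_tool --steps '[[[-1.3,0,2.5],0],[[-1.3,0,2.5],0],[[-1.3,0,2.5],0],[[-1.3,0,2.5],0],[[-1.3,0,2.5],0]]'

```text
time: 19.92
tool_pos: [0.4524, -0.1207, 0.1079]
tcp_rot: [0.213, 0.675, -0.674, -0.212]
ft_force: [-0.4, 0.7, -0.9]
gripper_width: 0.0411
```

Request:
drive_tool --steps '[[[-1.5,0,2.6],0],[[0,2,0],0],[[0,0,0],0],[[0,0,0],0],[[0,0,0],0]]'

```text
time: 20.33
tool_pos: [0.4502, -0.1482, 0.0878]
tcp_rot: [0.212, 0.675, -0.674, -0.212]
ft_force: [-0.4, 0.1, -0.8]
gripper_width: 0.0413
```

```bash
python3 -c "
from h import *
plan([.4535,-.1507,.035],55)
p,d=snap('side','s9');cv2.imwrite('pics/s9c.png',cv2.resize(p[130:240,140:260,::-1],None,fx=5,fy=5,interpolation=2))"
```

```text
t 20.33 pos [ 0.4502 -0.1482  0.0878] jaw 55.1 turn 0.002 shift cm [-0.41  5.28  0.02] F [-0.4  0.1 -0.8] w 0.0413
```

View pics/s9c.png

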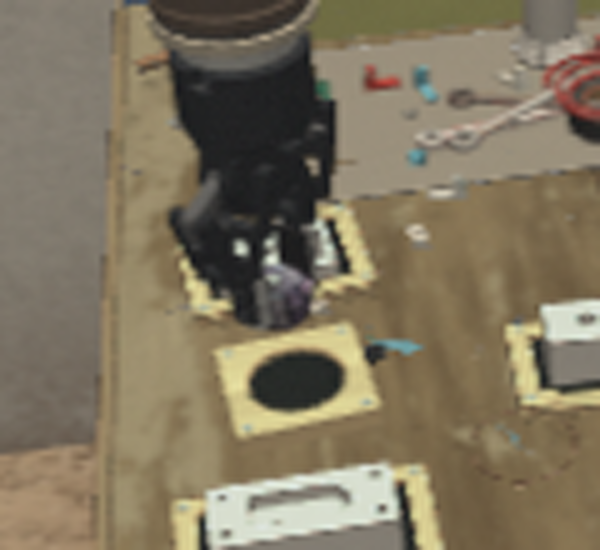

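Request:
drive_tool --steps '[[[-0.4,2,0],0],[[0,2,0],0],[[0,0.8,0],0],[[0,0.4,0],0],[[0,0.2,0],0]]'

```text
time: 20.8
tool_pos: [0.4531, -0.1507, 0.0335]
tcp_rot: [0.212, 0.675, -0.674, -0.212]
ft_force: [-6.8, 3.1, 27.8]
gripper_width: 0.0407
```

Request:
drive_tool --steps '[[[0,0,0],0],[[0,0,0],0],[[0,0,0],0]]'

```text
time: 21.05
tool_pos: [0.4539, -0.1514, 0.0341]
tcp_rot: [0.213, 0.675, -0.674, -0.212]
ft_force: [-0.5, 0.8, -1.0]
gripper_width: 0.0409
```

```bash
python3 -c "
from h import *
plan([.4535,-.1507,.034],55)"
```

```text
t 21.05 pos [ 0.4539 -0.1514  0.0341] jaw 55.1 turn 0.001 shift cm [ 0.07  0.01 -0.04] F [-0.5  0.8 -1. ] w 0.0409
```

Request:
drive_tool --steps '[[[0,0,0],0],[[0,0,0],0],[[0,0,0],0],[[0,0,0],0]]' --grip 7

```text
time: 21.38
tool_pos: [0.4533, -0.1515, 0.0334]
tcp_rot: [-0.213, -0.674, 0.674, 0.212]
ft_force: [0.8, 0.1, 0.2]
gripper_width: 0.0702
```

Request:
drive_tool --steps '[[[0,-2,0],0],[[0,-3,0],0],[[0,-3,0],0],[[0,-3,0],0],[[0,-3,0],0]]'

```text
time: 21.8
tool_pos: [0.4528, -0.1515, 0.1747]
tcp_rot: [-0.212, -0.674, 0.674, 0.213]
ft_force: [0.6, -0.2, 0.7]
gripper_width: 0.0699
```

Request:
drive_tool --steps '[[[2.5,-1,0],0],[[2.5,-1,0],0],[[0,0,0],0],[[0,0,0],0]]'

```text
time: 22.13
tool_pos: [0.412, -0.1224, 0.1939]
tcp_rot: [0.213, 0.675, -0.674, -0.212]
ft_force: [1.0, -0.1, -0.1]
gripper_width: 0.0699
```

```bash
python3 -c "
from h import *
plan([.4535,-.1507,.034],55)
p,d=snap('side','s10');cv2.imwrite('pics/s10c.png',cv2.resize(p[150:270,160:300,::-1],None,fx=5,fy=5,interpolation=2))"
```

```text
t 22.13 pos [ 0.412  -0.1224  0.1939] jaw 55.1 turn 0.002 shift cm [-5.01 16.   -0.05] F [ 1.  -0.1 -0.1] w 0.0699
```

View pics/s10c.png

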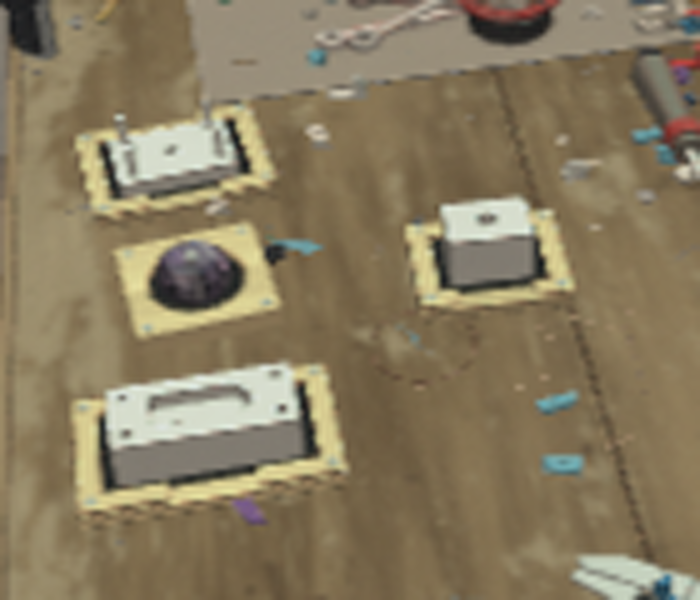

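Request:
drive_tool --steps '[[[-0.6,-0.5,2.9],0],[[-0.6,-0.5,2.9],0],[[-0.6,-0.5,2.9],0],[[-0.6,-0.5,2.9],0],[[-0.6,-0.5,2.9],0]]'

```text
time: 22.6
tool_pos: [0.3534, -0.2608, 0.218]
tcp_rot: [-0.212, -0.674, 0.675, 0.213]
ft_force: [0.9, -1.3, -0.9]
gripper_width: 0.07
```

Request:
drive_tool --steps '[[[-0.6,-0.5,2.9],0],[[-0.6,-0.5,2.9],0],[[-0.6,-0.5,2.9],0],[[-0.6,-0.5,2.9],0],[[-0.6,-0.5,2.9],0]]'

```text
time: 23.02
tool_pos: [0.2945, -0.397, 0.2429]
tcp_rot: [-0.212, -0.674, 0.675, 0.213]
ft_force: [1.7, -0.2, 0.1]
gripper_width: 0.0697
```

Request:
drive_tool --steps '[[[-0.6,0,2.9],0],[[-0.6,0,2.9],0],[[-0.6,0,2.9],0],[[0,0,0],0],[[0,0,0],0]]'

```text
time: 23.43
tool_pos: [0.2587, -0.4786, 0.2423]
tcp_rot: [-0.213, -0.674, 0.674, 0.214]
ft_force: [1.1, 1.0, -0.6]
gripper_width: 0.07
```

Run:
```python
from h import *
p,d=snap('top','t11');cv2.imwrite('pics/t11c.png',cv2.resize(p[130:280,120:340,::-1],None,fx=3.5,fy=3.5,interpolation=2))
bgr=p[:,:,::-1].copy(); H,S,V=cv2.split(cv2.cvtColor(bgr,cv2.COLOR_BGR2HSV)); m=((S<30)&(V>190)).astype(np.uint8)
m[:140]=0;m[285:]=0;m[:,:180]=0;m[:,345:]=0
for k in cv2.findContours(m,0,1)[0]:
    if cv2.contourArea(k)<150: continue
    z=np.median([w('top',d,*q)[2] for q in k[:,0]]); zz=min([.042,.038,.020],key=lambda a:abs(a-z))
    P=np.float32([w('top',d,a,b,zz)[:2] for a,b in k[:,0]]); (x,y),(a,b),t=cv2.minAreaRect(P)
    if a>b:t+=90
    print(round(x,4),round(y,4),round(a,3),round(b,3),round(t%180,1),'z',round(z,4))
s,ds=snap('side','s11')
for u in range(192,206,3):
  print([round(float(w('top',d,258+i,238+(u-192)/1.5)[2]),4) for i in (-9,-6,-3,0,3,6,9)])
a=np.float32(cv2.imread('pics/top0.png'))
print(robot.get_obs()['tool_pos'].round(3))
```

```text
0.4461 -0.0292 0.074 0.049 98.0 z 0.0194
0.4527 -0.2834 0.097 0.044 91.7 z 0.0376
0.6275 -0.1637 0.031 0.047 89.1 z 0.0422
[0.0124, 0.0116, 0.029, 0.027, 0.0268, 0.0264, 0.0281]
[0.0088, 0.0233, 0.0301, 0.0302, 0.0275, 0.0301, 0.0284]
[0.0078, 0.023, 0.0313, 0.0306, 0.0328, 0.027, 0.0267]
[0.011, 0.0238, 0.0271, 0.0309, 0.0263, 0.0312, 0.0239]
[0.013, 0.0069, 0.0313, 0.029, 0.0289, 0.0286, 0.0257]
[ 0.26  -0.476  0.242]
```

View pics/t11c.png

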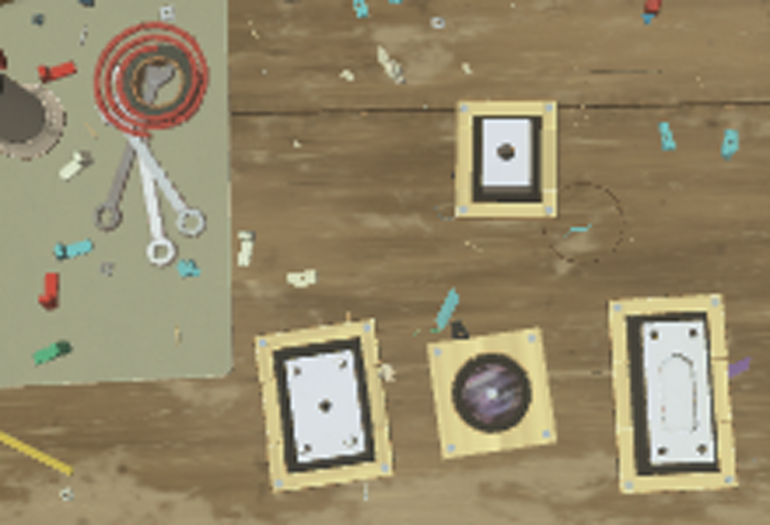

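```bash
python3 -c "
from rig import robot
print(robot.finish_job())"
```

```text
the job is handed in; nothing more can be done
None
```

All four pieces are in their matching nests, released, and the job is handed in. I moved the short block out first, then the long block, pinned plate and knob. The robot's clock read about 23.5 s of the 104 s allowed.

Last checks with the arm clear, from the top camera:

| Piece | Nest | Distance from recess centre | Angle off the nest | Top height |
|---|---|---|---|---|
| Short block | nest_short | about 1 mm | 0.2° | 42 mm |
| Long block | nest_long | about 2 mm | 0.5° | 38 mm |
| Pinned plate | nest_wide | about 1 mm | 0.3° | 19 mm |
| Knob | nest_round | centred by eye | – | about 30 mm, noisy |

- **Seating:** the heights of the three rectangular pieces match resting on the 8 mm recess floor.
- **Knob:** I did not measure its tilt. Its stub looked centred in the recess.
- **Forces:** the knob touched its nest floor at about 28 N at the wrist during a small overshoot, the highest reading I saw and under the 120 N limit. No other reading passed 10 N.
- **Plate grip:** two pictures disagreed by about 4 mm on where the plate sat in the fingers. I used a value in between, and the final view showed it centred.
- **Caliper and screwdriver:** the arm was never sent near either one. I did not measure their positions again at the end.

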